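Find the pitch-gauge leaf that fits the feed screw

TASK

Find out which of the three pitch-gauge leaves fits the feed screw in the gauge bed: set the leaves one by one between the guide posts, teeth down on the thread, and feel along it for the place where the teeth drop in. Press the leaf that goes fully home lightly down (a few newtons, never more than 35 N on the thread) and leave it standing there; every leaf that rides up on the crests goes back into a slot of the leaf rack, and the things around stay where they are.

Things in the scene. Friction and masses are not known exactly. Their poses are not given: they have to be found in the camera images.
- gauge_bed: Fixed grey bed, base 80 x 184 x 8 mm, never turned, holding the screw along its y. Origin: centre of its underside, on the worktop. Two pairs of guide posts (8 mm wide, at y -19 and +19 mm, reaching 28 mm out in x) leave a 16 mm wide slot over the thread at x = 0, straight from 55 to 70 mm height, flared to 78. A leaf stands in it, length along y, and can be slid along y.
- bed_top (a point): Point in the middle of the bed at the height of the thread's crests, 50 mm above the worktop; roots are 5 mm lower. A leaf fully home has its tab point 53 mm above this point, one riding on the crests about 58 mm. The fitting leaf's teeth drop in at a place along y that is different each time, at most half its pitch away from any start; less than 1 mm off it they go home by themselves.
- screw_1: Steel feed screw lying along y on stiff rubber pads (it gives 1 mm per 20 N downward, else fixed); thread 32 mm outside, 22 mm at the root, 120 mm long. Three screws of different pitch (one leaf for each): one of them, not always the same, lies in the gauge bed, the others are spares on the stand behind. Origin on the worktop below its middle; where its crests lie is not known.
- screw_2: Steel feed screw lying along y on stiff rubber pads (it gives 1 mm per 20 N downward, else fixed); thread 32 mm outside, 22 mm at the root, 120 mm long. Three screws of different pitch (one leaf for each): one of them, not always the same, lies in the gauge bed, the others are spares on the stand behind. Origin on the worktop below its middle; where its crests lie is not known.
- screw_3: Steel feed screw lying along y on stiff rubber pads (it gives 1 mm per 20 N downward, else fixed); thread 32 mm outside, 22 mm at the root, 120 mm long. Three screws of different pitch (one leaf for each): one of them, not always the same, lies in the gauge bed, the others are spares on the stand behind. Origin on the worktop below its middle; where its crests lie is not known.
- leaf_rack: Fixed grey rack block 50 x 250 x 30 mm, turned at random; origin at the centre of its underside, length along its y. Three slots, 70 (y) by 16 mm (x), 22 mm deep (floor 8 mm above the origin), at y = -78, 0, +78 mm, x = 0. A leaf stands in each at the start, teeth down, tab point 66 mm above the origin. Any leaf may stand in any slot.
- leaf_a_grip (a point): Middle of the grip tab (34 x 10 mm, along leaf y, x) of a loose aluminium gauge leaf, 58 mm above its tooth tips, 22 mm below its top. Below the tab a comb plate 62 mm long (y), 10 thick (x), 32 high, with 7 downward round-tipped teeth 9 mm apart, 5.5 deep; z up, 90 g. The leaves differ only in their teeth. Starts in any rack slot, parallel to the rack. Which leaf fits varies.
- leaf_b_grip (a point): Middle of the grip tab (34 x 10 mm, along leaf y, x) of a loose aluminium gauge leaf, 58 mm above its tooth tips, 22 mm below its top. Below the tab a comb plate 62 mm long (y), 10 thick (x), 32 high, with 5 downward round-tipped teeth 11 mm apart, 5.5 deep; z up, 90 g. The leaves differ only in their teeth. Starts in any rack slot, parallel to the rack. Which leaf fits varies.
- leaf_c_grip (a point): Middle of the grip tab (34 x 10 mm, along leaf y, x) of a loose aluminium gauge leaf, 58 mm above its tooth tips, 22 mm below its top. Below the tab a comb plate 62 mm long (y), 10 thick (x), 32 high, with 5 downward round-tipped teeth 13 mm apart, 5.5 deep; z up, 90 g. The leaves differ only in their teeth. Starts in any rack slot, parallel to the rack. Which leaf fits varies.
- beaker: Clear beaker 58 mm across, 70 mm high, bystander; origin under its centre.
- sample_pot_0: Small white pot with yellow cap, 29 mm across, 46 mm high, bystander; origin under its centre.

How it is judged (in metres and radians):
On the way:
1. a leaf is fully home in the thread between the guide posts and is pressed down on it with more than 3 N ((((z of leaf_a_grip in the frame of gauge_bed between 0.095 and 0.105 m and x of leaf_a_grip in the frame of gauge_bed between -0.006 and 0.006 m and y of leaf_a_grip in the frame of gauge_bed between -0.025 and 0.025 m and angle between leaf_a_grip's own z axis and vertical below 0.15 rad) and (contact force between leaf_a and screw_1 above 3 N or contact force between leaf_a and screw_2 above 3 N or contact force between leaf_a and screw_3 above 3 N)) or ((z of leaf_b_grip in the frame of gauge_bed between 0.095 and 0.105 m and x of leaf_b_grip in the frame of gauge_bed between -0.006 and 0.006 m and y of leaf_b_grip in the frame of gauge_bed between -0.025 and 0.025 m and angle between leaf_b_grip's own z axis and vertical below 0.15 rad) and (contact force between leaf_b and screw_1 above 3 N or contact force between leaf_b and screw_2 above 3 N or contact force between leaf_b and screw_3 above 3 N)) or ((z of leaf_c_grip in the frame of gauge_bed between 0.095 and 0.105 m and x of leaf_c_grip in the frame of gauge_bed between -0.006 and 0.006 m and y of leaf_c_grip in the frame of gauge_bed between -0.025 and 0.025 m and angle between leaf_c_grip's own z axis and vertical below 0.15 rad) and (contact force between leaf_c and screw_1 above 3 N or contact force between leaf_c and screw_2 above 3 N or contact force between leaf_c and screw_3 above 3 N)))), for 0.1 s.
At the end, for the whole second after the job is handed in: One leaf stands released between the guide posts, fully home (tab point within 2 mm of full-home height and 25 mm of the bed's middle, upright within 0.15 rad); the other two stand down in rack slots (tab point 60 to 70 mm above the rack's origin, upright within 0.28 rad); all at rest ((((z of leaf_a_grip in the frame of gauge_bed between 0.095 and 0.105 m and x of leaf_a_grip in the frame of gauge_bed between -0.006 and 0.006 m and y of leaf_a_grip in the frame of gauge_bed between -0.025 and 0.025 m and angle between leaf_a_grip's own z axis and vertical below 0.15 rad) and (z of leaf_b_grip in the frame of leaf_rack between 0.06 and 0.07 m and x of leaf_b_grip in the frame of leaf_rack between -0.012 and 0.012 m and y of leaf_b_grip in the frame of leaf_rack between -0.09 and 0.09 m and angle between leaf_b_grip's own z axis and vertical below 0.28 rad) and (z of leaf_c_grip in the frame of leaf_rack between 0.06 and 0.07 m and x of leaf_c_grip in the frame of leaf_rack between -0.012 and 0.012 m and y of leaf_c_grip in the frame of leaf_rack between -0.09 and 0.09 m and angle between leaf_c_grip's own z axis and vertical below 0.28 rad) and linear speed of each of leaf_a, leaf_b, leaf_c below 0.02 m/s) or ((z of leaf_b_grip in the frame of gauge_bed between 0.095 and 0.105 m and x of leaf_b_grip in the frame of gauge_bed between -0.006 and 0.006 m and y of leaf_b_grip in the frame of gauge_bed between -0.025 and 0.025 m and angle between leaf_b_grip's own z axis and vertical below 0.15 rad) and (z of leaf_a_grip in the frame of leaf_rack between 0.06 and 0.07 m and x of leaf_a_grip in the frame of leaf_rack between -0.012 and 0.012 m and y of leaf_a_grip in the frame of leaf_rack between -0.09 and 0.09 m and angle between leaf_a_grip's own z axis and vertical below 0.28 rad) and (z of leaf_c_grip in the frame of leaf_rack between 0.06 and 0.07 m and x of leaf_c_grip in the frame of leaf_rack between -0.012 and 0.012 m and y of leaf_c_grip in the frame of leaf_rack between -0.09 and 0.09 m and angle between leaf_c_grip's own z axis and vertical below 0.28 rad) and linear speed of each of leaf_a, leaf_b, leaf_c below 0.02 m/s) or ((z of leaf_c_grip in the frame of gauge_bed between 0.095 and 0.105 m and x of leaf_c_grip in the frame of gauge_bed between -0.006 and 0.006 m and y of leaf_c_grip in the frame of gauge_bed between -0.025 and 0.025 m and angle between leaf_c_grip's own z axis and vertical below 0.15 rad) and (z of leaf_a_grip in the frame of leaf_rack between 0.06 and 0.07 m and x of leaf_a_grip in the frame of leaf_rack between -0.012 and 0.012 m and y of leaf_a_grip in the frame of leaf_rack between -0.09 and 0.09 m and angle between leaf_a_grip's own z axis and vertical below 0.28 rad) and (z of leaf_b_grip in the frame of leaf_rack between 0.06 and 0.07 m and x of leaf_b_grip in the frame of leaf_rack between -0.012 and 0.012 m and y of leaf_b_grip in the frame of leaf_rack between -0.09 and 0.09 m and angle between leaf_b_grip's own z axis and vertical below 0.28 rad) and linear speed of each of leaf_a, leaf_b, leaf_c below 0.02 m/s))); the robot touches nothing.
It fails at once if a leaf is pressed against a screw with more than 35 N (contact force between any of leaf_a, leaf_b, leaf_c and screw_1 above 35 N or contact force between any of leaf_a, leaf_b, leaf_c and screw_2 above 35 N or contact force between any of leaf_a, leaf_b, leaf_c and screw_3 above 35 N).
It fails at once if the beaker or the pot is moved by more than 30 mm (distance of any of beaker, sample_pot_0 from where it was at the start of the episode above 0.03 m).
It also fails if it takes over 72 s, if anything falls off the work surface, if the arm or the gripper's body presses on something with over 40 N, if the wrist force passes 120 N, or if a joint passes its speed limit or range.

ROBOT

A 6-joint arm with a two-finger parallel gripper is mounted at the origin on a cart in front of the work surface, level with it; the furniture and walls round the work are solid. World frame = base frame: x ahead of the robot, y to its left, z up, the work surface at z = 0. Lengths are in mm, angles in rad, forces in N, time in s.
With the tool pointing down it reaches from about 350 to 775 mm from the base axis. Payload 7.3 kg.
Tool frame: the origin (TCP) lies on the centre line of the jaws, within the pads' length; the fingertips stand bot.nose_length ahead of it and the grasp point (between the pads) lies 6 mm ahead of it (bot.nose_length is the distance from the TCP to the fingertips, in mm); x points along the fingers, y is the direction in which the jaws open and shut, and the axes are right-handed (so a half turn about x gives the same grasp; the last joint's range is limited). The gripper opens to 92 mm and grips with 3 to 60 N. Pads are 19 mm wide; open, the fingers measure 130 mm over their backs; the gripper's body (75 mm by 190 mm) begins 47 mm behind the grasp point.
Start: joints at [1.181, 0.342, 1.524, -0, 1.275, -0.146], TCP at [126.714, 509.496, 251.741] pointing down, gripper open.
Joint ranges: [-2.53, 2.53], [-0.77, 2.02], [0.04, 2.7], [-1, 4.14], [0.28, 2.66], [-3.11, 3.11]. Speed limits (rad/s): [2.57, 2.57, 3.14, 3.14, 3.14, 3.14].

INTERFACE

Orientations are given as [roll, pitch, yaw] about the fixed x, y, z axes, in that order (R = Rz(yaw) Ry(pitch) Rx(roll)).
In Python, from plant import bot gives the robot as it stands. The module is installed in compiled form; this text tells all that it offers.
- The arm moves only by the tool move_arm, never from a script. Its argument "deltas" is a list of rows, each an object of numbers: "x", "y", "z": the shift along the tool's x, y, z each as a share of 40 mm, from -1 to 1; "roll": the turn about the tool's x as a share of 4 degrees, from -1 to 1. A call has 1 to 20 rows; each row shifts and turns the commanded pose from where the row before left it, along the tool's axes as they then stand; what a row does not reach is not made up. A row lasts 1/12 s, in which the tool goes at most 41.7 mm and 7.16 degrees, less where a joint would pass 70% of its speed; a pose out of reach is approached as far as the arm can. A call with a number of a shift or a turn outside -1 to 1 is refused whole. A call with a gripper value outside its range is refused whole. "grip" is the opening, from 0 (shut) to 1 (fully open), set as the call begins (left out, the last holds). The fingers move at their own pace and stop on an object; the grip force is fixed at half the most. Time passes only in rows, so rows that do not move let the fingers close. It gives the time, the measured TCP pose, the force and the opening at its end, in the units of the state.
- bot.get_obs(): the state, without advancing time (a new reading comes with each control period).
- bot.capture(name): name is "scene" or "side" or "wrist"; returns the picture (400x640x3 uint8, red, green, blue); there is no depth.
- bot.camera_model(name): a dict with "fovy" (degrees; the focal length in pixels is half the picture's height over the tangent of half this angle, whatever the lens; pixels are square), "cx", "cy" (the principal point, pixels), "R" (3x3) and "t" (3): a world point X has camera coordinates R X + t; the wrist camera has in their place "hand_eye" (4x4, takes a point from camera to tool coordinates, whose origin is the TCP and whose axes are the tool frame's). Camera axes: x right, y down, z forward; pixel columns grow to the right and rows downward; lengths in mm; the calibration is good to about 2 mm. A picture is of the moment at which its call begins: read the wrist's pose just before it. camera_model takes no time and is no camera call.
- bot.close_job(): hands the job in, once; it reports no verdict.
The state is a dict: "time": time; "joint_positions": joint angles; "dq": joint speeds; "tau": joint torques, N m; "tool_pos": TCP position; "tcp_rot": TCP orientation; "contact_force": force on the tool from outside, world axes, zero at the start; "moment": the same for the moment, N m; "grip_width": finger opening in mm.
Only numpy, scipy, OpenCV 4.12 (cv2) and the standard library are available. Lean on these libraries where they do the work, as an engineer would, in place of code of your own. Each camera call takes 0.05 s, during which the arm holds its last target. There are 200 camera calls.

## Working session

There is one attempt and no reset: what is moved stays moved. The work goes in short steps, Python scripts to look and compute and a tool call to move; the robot and the scene stay as the last step left them, time stands still between calls to the robot, and variables do not carry over. Pictures are saved under pics/ and viewed, and the job is handed in when it is done.

Besides the shell and the picture viewer there is one more tool, called after "Request:" as name([rows], argument=value, ...), one row to a line, values as JSON. move_arm: Moves the arm, as the interface text tells. Its arguments: {"type":"object","properties":{"deltas":{"type":"array","items":{"type":"object","properties":{"x":{"type":"number"},"y":{"type":"number"},"z":{"type":"number"},"roll":{"type":"number"}}}},"grip":{"type":"number"}},"required":["deltas"]}

```bash
mkdir -p pics
cat > h.py <<'E'
import numpy as np, cv2
from plant import bot
from scipy.spatial.transform import Rotation as Ro
def pose():
    o=bot.get_obs(); T=np.eye(4); T[:3,:3]=Ro.from_euler('xyz',o['tcp_rot']).as_matrix(); T[:3,3]=o['tool_pos']; return T
def snap(name,fn):
    T=pose(); im=bot.capture(name); cv2.imwrite('pics/'+fn,im[:,:,::-1]); np.save('pics/'+fn+'.npy',T); return im
def ray(name,uv,T=None):
    c=bot.camera_model(name); f=200/np.tan(np.radians(c['fovy'])/2)
    d=np.array([(uv[0]-c['cx'])/f,(uv[1]-c['cy'])/f,1.])
    if name=='wrist':
        M=T@np.array(c['hand_eye']); return M[:3,3],M[:3,:3]@d
    R=np.array(c['R']);t=np.array(c['t']); return -R.T@t,R.T@d
def onz(name,uv,z,T=None):
    o,d=ray(name,uv,T); return o+d*(z-o[2])/d[2]
E
python3 - <<'E'
from h import *
for n in('scene','side','wrist'): snap(n,n+'0.png')
for n in('scene','side','wrist'): print({k:np.round(v,3).tolist() for k,v in bot.camera_model(n).items()})
print(bot.get_obs(),bot.nose_length); print(pose().round(3))
E
```

```text
{'fovy': 51.44, 'cx': 317.991, 'cy': 195.244, 'R': [[0.545, -0.838, -0.009], [-0.329, -0.204, -0.922], [0.771, 0.505, -0.387]], 't': [-377.469, 272.446, 642.057]}
{'fovy': 45.551, 'cx': 322.138, 'cy': 196.548, 'R': [[0.948, -0.319, -0.014], [-0.154, -0.418, -0.895], [0.28, 0.851, -0.445]], 't': [-617.241, 129.692, 1296.688]}
{'fovy': 63.784, 'cx': 318.628, 'cy': 203.782, 'hand_eye': [[-0.001, -0.277, 0.961, -133.558], [1.0, -0.0, 0.001, 0.512], [0.0, 0.961, 0.277, -74.492], [0.0, 0.0, 0.0, 1.0]]}
{'time': 0.15, 'joint_positions': array([ 1.18101769e+00,  3.42573795e-01,  1.52475943e+00, -1.16444048e-05,
        1.27542167e+00, -1.46012693e-01]), 'dq': array([ 0.00222574, -0.00212268, -0.00322604, -0.00052777,  0.00051524,
        0.00065342]), 'tau': array([ 1.40719603e-03, -4.31467795e+01, -2.44355714e+01,  7.17009790e-02,
        5.37459715e-02, -9.89530258e-05]), 'tool_pos': array([126.59921906, 509.2328196 , 251.2121552 ]), 'tcp_rot': array([-1.70722761,  1.56963404, -1.95099015]), 'contact_force': array([-1.1760955, -0.290719 , -0.1973218]), 'moment': array([0.00442693, 0.0061426 , 0.01905355]), 'grip_width': 91.89214434829725} 25.0
[[-0.00000e+00  2.41000e-01  9.70000e-01  1.26599e+02]
 [-1.00000e-03  9.70000e-01 -2.41000e-01  5.09233e+02]
 [-1.00000e+00 -1.00000e-03 -0.00000e+00  2.51212e+02]
 [ 0.00000e+00  0.00000e+00  0.00000e+00  1.00000e+00]]
```

View pics/scene0.png

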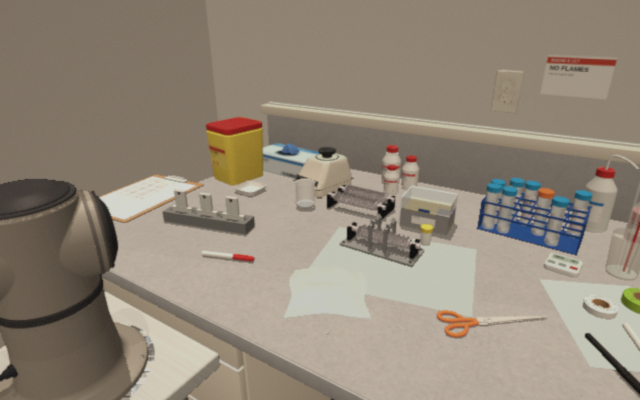

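View pics/side0.png

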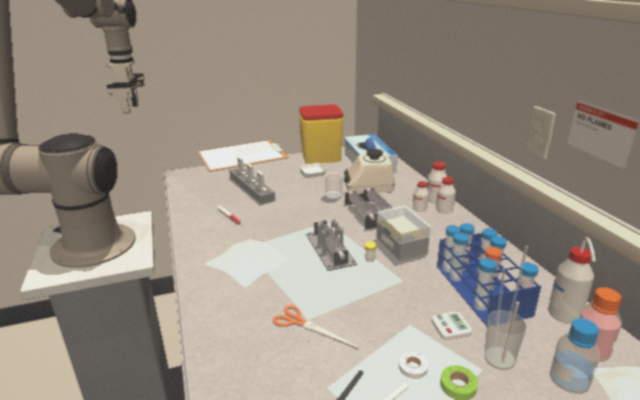

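View pics/wrist0.png

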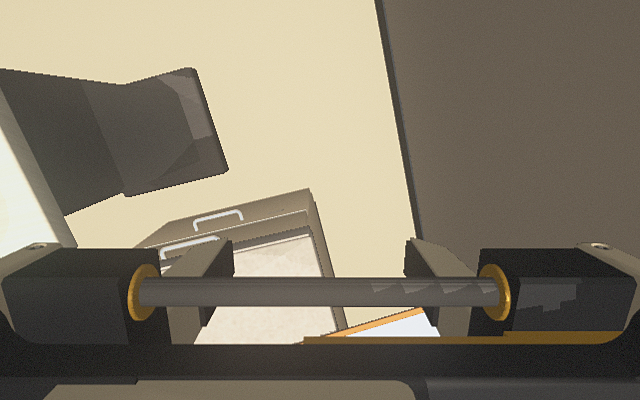

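Run:
```python
from h import *
a=cv2.imread('pics/scene0.png');b=cv2.imread('pics/side0.png')
def z(im,x,y,w,h,W=400):
    return cv2.resize(im[y:y+h,x:x+w],(W,W*h//w),interpolation=cv2.INTER_CUBIC)
cv2.imwrite('pics/z0.png',np.vstack([np.hstack([z(a,150,175,120,75),z(a,330,205,120,75)]),np.hstack([z(b,210,145,100,80),z(b,290,205,100,80)])]))
for n,l in (('scene',[(180,192),(205,195),(232,200)]),):
    for p in l: print(n,p,onz(n,p,88).round(0))
for p in [(344,246),(420,260)]: print(onz('scene',p,4).round(0))
for p in [(238,180),(267,200)]: print('side rackbase',onz('side',p,4).round(0))
```

```text
scene (180, 192) [442. 265.  88.]
scene (205, 195) [462. 194.  88.]
scene (232, 200) [475. 112.  88.]
[ 553. -164.    4.]
[ 588. -338.    4.]
side rackbase [437. 278.   4.]
side rackbase [498.  92.   4.]
```

View pics/z0.png

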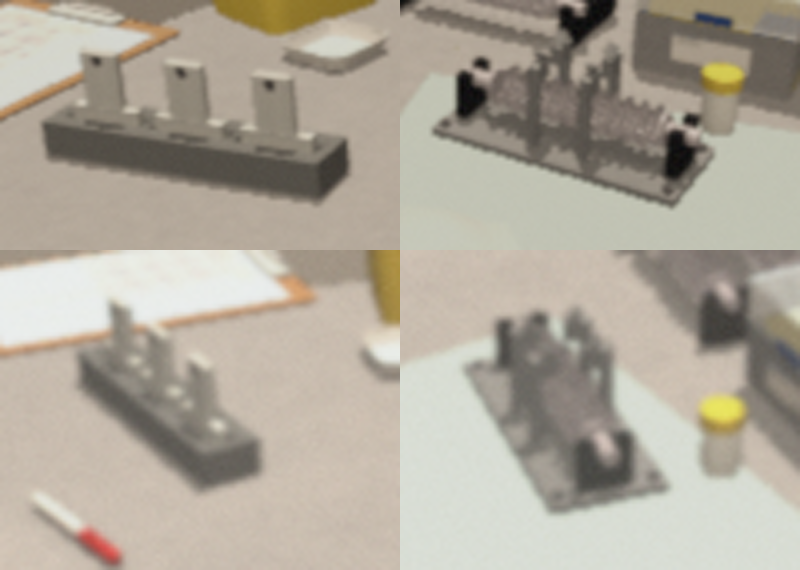

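Request:
move_arm([
  {"y":-0.545,"z":0.78},
  {"y":-0.545,"z":0.78},
  {"y":-0.545,"z":0.78},
  {"y":-0.545,"z":0.78},
  {"y":-0.545,"z":0.78},
  {"y":-0.545,"z":0.78},
  {"y":-0.545,"z":0.78},
  {"y":-0.545,"z":0.78},
  {"y":-0.545,"z":0.78},
  {"y":-0.545,"z":0.78},
  {"y":-0.545,"z":0.78},
  {"y":-0.545,"z":0.78},
  {"y":-0.545,"z":0.78},
  {"y":-0.545,"z":0.78},
  {"roll":1},
  {"roll":1},
  {"roll":1},
  {"roll":1},
  {"roll":1},
  {"roll":1},
])

```text
$.deltas[0]: bad value
```

Request:
move_arm([
  {"roll":1},
  {"roll":1},
  {"roll":1},
  {"roll":1},
  {"roll":1},
  {"roll":1},
  {"roll":1},
  {"roll":1},
  {"roll":1},
  {"roll":1},
  {},
])

```text
$.deltas[0]: bad value
```

Run:
```python
from h import *
snap('wrist','w1.png'); print(pose().round(3))
for p in [(340,244),(412.6,266.6),(424,250.6)]: print(onz('scene',p,8).round(0))
```

```text
[[-0.00000e+00  2.41000e-01  9.70000e-01  1.26640e+02]
 [-1.00000e-03  9.70000e-01 -2.41000e-01  5.09301e+02]
 [-1.00000e+00 -1.00000e-03 -0.00000e+00  2.51320e+02]
 [ 0.00000e+00  0.00000e+00  0.00000e+00  1.00000e+00]]
[ 550. -155.    8.]
[ 548. -336.    8.]
[ 626. -334.    8.]
```

View pics/w1.png

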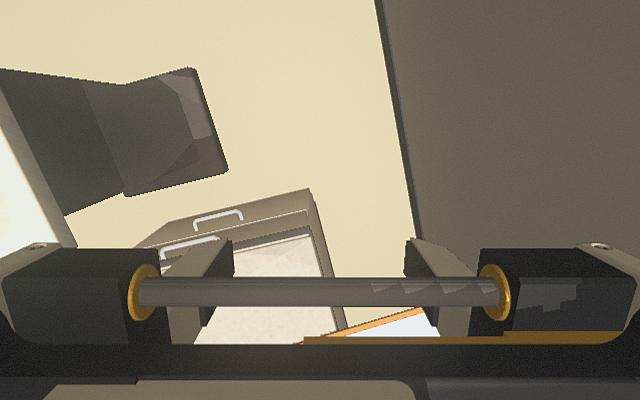

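Request:
move_arm([
  {"x":0,"y":-0.545,"z":0.78,"roll":0},
  {"x":0,"y":-0.545,"z":0.78,"roll":0},
  {"x":0,"y":-0.545,"z":0.78,"roll":0},
  {"x":0,"y":-0.545,"z":0.78,"roll":0},
  {"x":0,"y":-0.545,"z":0.78,"roll":0},
  {"x":0,"y":-0.545,"z":0.78,"roll":0},
  {"x":0,"y":-0.545,"z":0.78,"roll":0},
  {"x":0,"y":-0.545,"z":0.78,"roll":0},
  {"x":0,"y":-0.545,"z":0.78,"roll":0},
  {"x":0,"y":-0.545,"z":0.78,"roll":0},
  {"x":0,"y":-0.545,"z":0.78,"roll":0},
  {"x":0,"y":-0.545,"z":0.78,"roll":0},
  {"x":0,"y":-0.545,"z":0.78,"roll":0},
  {"x":0,"y":-0.545,"z":0.78,"roll":0},
  {"x":0,"y":0,"z":0,"roll":1},
  {"x":0,"y":0,"z":0,"roll":1},
  {"x":0,"y":0,"z":0,"roll":1},
  {"x":0,"y":0,"z":0,"roll":1},
  {"x":0,"y":0,"z":0,"roll":1},
  {"x":0,"y":0,"z":0,"roll":1},
])

```text
time: 1.87
tool_pos: [476.8, 107.8, 251.5]
tcp_rot: [-2.619, 1.57, 2.998]
contact_force: [-0.3, 0.5, 0.1]
grip_width: 91.9
```

Request:
move_arm([
  {"x":0,"y":0,"z":0,"roll":1},
  {"x":0,"y":0,"z":0,"roll":1},
  {"x":0,"y":0,"z":0,"roll":1},
  {"x":0,"y":0,"z":0,"roll":1},
  {"x":0,"y":0,"z":0,"roll":1},
  {"x":0,"y":0,"z":0,"roll":1},
  {"x":0,"y":0,"z":0,"roll":1},
  {"x":0,"y":0,"z":0,"roll":1},
  {"x":0,"y":0,"z":0,"roll":1},
  {"x":0,"y":0,"z":0,"roll":1},
  {"x":0,"y":0,"z":0,"roll":0},
])

```text
time: 2.78
tool_pos: [476.8, 107.9, 251.6]
tcp_rot: [-1.994, 1.571, 2.926]
contact_force: [0.4, -1.0, -0.0]
grip_width: 92.1
```

Run:
```python
from h import *
snap('wrist','w1.png'); print(pose().round(3))
```

```text
[[-0.00000e+00  9.78000e-01  2.10000e-01  4.76839e+02]
 [ 0.00000e+00  2.10000e-01 -9.78000e-01  1.07870e+02]
 [-1.00000e+00 -0.00000e+00 -0.00000e+00  2.51584e+02]
 [ 0.00000e+00  0.00000e+00  0.00000e+00  1.00000e+00]]
```

View pics/w1.png

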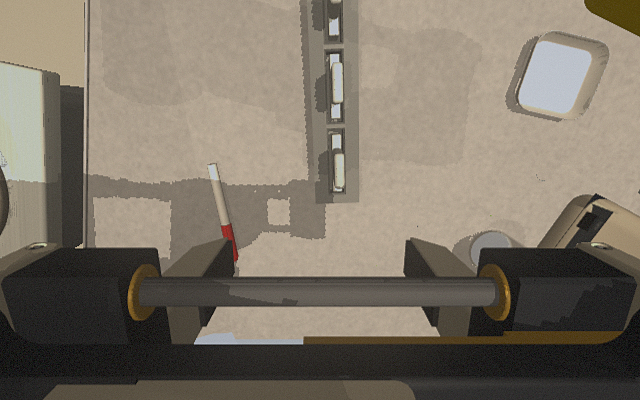

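Run:
```python
from h import *
im=cv2.imread('pics/w1.png');T=np.load('pics/w1.png.npy')
cv2.imwrite('pics/z1.png',cv2.resize(im[0:215,270:400],(480,794),interpolation=cv2.INTER_CUBIC)[:600])
cv2.imwrite('pics/z1.png',cv2.resize(im[0:215,270:400],None,fx=2.75,fy=2.75,interpolation=cv2.INTER_CUBIC))
for p in [(337,62),(337,104),(339,152),(339,188)]: print(p,onz('wrist',p,88,T).round(1))
for p in [(303,0),(316,202),(359,202),(358,0)]: print(p,onz('wrist',p,30,T).round(1))
```

```text
(337, 62) [468.8 224.3  88. ]
(337, 104) [476.4 190.9  88. ]
(339, 152) [487.5 150.2  88. ]
(339, 188) [495.1 117.1  88. ]
(303, 0) [425.5 280.2  30. ]
(316, 202) [479.4  83.   30. ]
(359, 202) [527.7  93.1  30. ]
(358, 0) [477.9 291.2  30. ]
```

View pics/z1.png

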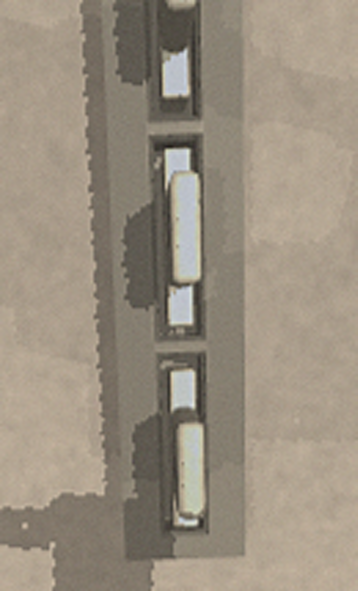

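Request:
move_arm([
  {"x":0,"y":0,"z":0,"roll":-0.52},
  {"x":0.87,"y":0.11,"z":-0.105,"roll":0},
  {"x":0.87,"y":0.11,"z":-0.105,"roll":0},
  {"x":0.87,"y":0.11,"z":-0.105,"roll":0},
  {"x":0.87,"y":0.11,"z":-0.105,"roll":0},
  {"x":0.87,"y":0.11,"z":-0.105,"roll":0},
  {"x":0,"y":0,"z":0,"roll":0},
])

```text
time: 3.42
tool_pos: [489.6, 133.7, 71.8]
tcp_rot: [-1.725, 1.559, -3.047]
contact_force: [-0.8, 0.2, -0.6]
grip_width: 91.7
```

Run:
```python
from h import *
snap('wrist','w2.png'); print(pose().round(3))
```

```text
[[-8.0000e-03  9.6900e-01  2.4600e-01  4.9100e+02]
 [-1.0000e-03  2.4600e-01 -9.6900e-01  1.3357e+02]
 [-1.0000e+00 -8.0000e-03 -1.0000e-03  7.5026e+01]
 [ 0.0000e+00  0.0000e+00  0.0000e+00  1.0000e+00]]
```

View pics/w2.png

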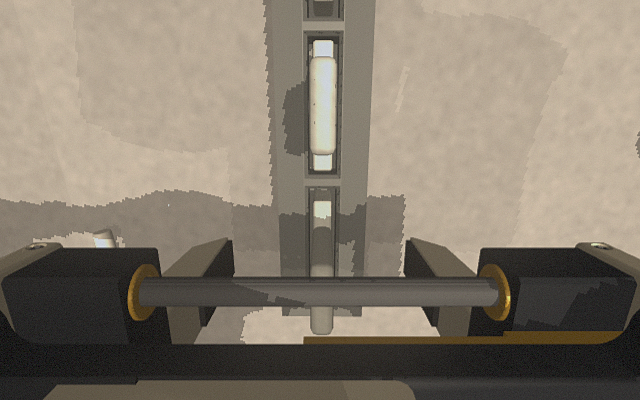

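Request:
move_arm([
  {"x":0,"y":0,"z":0,"roll":0},
  {"x":0,"y":0,"z":0,"roll":0},
  {"x":0,"y":0,"z":0,"roll":0},
  {"x":0,"y":0,"z":0,"roll":0},
  {"x":0,"y":0,"z":0,"roll":0},
  {"x":0,"y":0,"z":0,"roll":0},
  {"x":0,"y":0,"z":0,"roll":0},
  {"x":0,"y":0,"z":0,"roll":0},
], grip=0)

```text
time: 4.13
tool_pos: [493.2, 133.6, 77.9]
tcp_rot: [1.677, 1.57, 0.352]
contact_force: [0.2, -0.1, 0.3]
grip_width: 43.0
```

Run:
```python
from h import *
T=np.load('pics/w2.png.npy')
print(onz('wrist',(323,105),88,T),bot.get_obs()['contact_force'])
for p in [(321.5,334),(322,187),(322,278)]: print(p,[onz('wrist',p,z,T).round(1) for z in (88,30)])
```

```text
[472.70093046 209.03363436  88.        ] [ 0.22707369 -0.07270214  0.32079102]
(321.5, 334) [array([495.6, 117.7,  88. ]), array([506.7,  73.8,  30. ])]
(322, 187) [array([479.7, 180.5,  88. ]), array([482.9, 167.6,  30. ])]
(322, 278) [array([489.1, 143.7,  88. ]), array([497.1, 112.7,  30. ])]
```

Request:
move_arm([
  {"x":0,"y":0,"z":0,"roll":0},
  {"x":0,"y":0,"z":0,"roll":0},
  {"x":0,"y":0,"z":0,"roll":0},
  {"x":0,"y":0,"z":0,"roll":0},
  {"x":0,"y":0,"z":0,"roll":0},
  {"x":0,"y":0,"z":0,"roll":0},
  {"x":0,"y":0,"z":0,"roll":0},
  {"x":-0.5,"y":0,"z":0,"roll":0},
  {"x":-1,"y":0,"z":0,"roll":0},
  {"x":-1,"y":0,"z":0,"roll":0},
  {"x":-1,"y":0,"z":0,"roll":0},
  {"x":-0.25,"y":0,"z":0,"roll":0},
])

```text
time: 5.13
tool_pos: [495.5, 134.0, 233.9]
tcp_rot: [1.451, 1.561, 0.127]
contact_force: [0.5, 0.3, 0.1]
grip_width: 9.9
```

Run:
```python
from h import *
print(pose().round(3),bot.get_obs()['contact_force'])
a=snap('side','s3.png')[:,:,::-1];b=snap('scene','c3.png')[:,:,::-1];T=pose()
def prj(n,X):
    c=bot.camera_model(n);f=200/np.tan(np.radians(c['fovy'])/2);q=np.array(c['R'])@X+c['t'];return int(c['cx']+f*q[0]/q[2]),int(c['cy']+f*q[1]/q[2])
o=[]
for n,im in(('side',a),('scene',b)):
    u,v=prj(n,T[:3,3]-[0,0,40]);print(n,u,v)
    o.append(cv2.resize(im[max(v-40,0):v+40,u-40:u+40],(390,390),interpolation=cv2.INTER_CUBIC))
cv2.imwrite('pics/z3.png',np.hstack(o))
```

```text
[[ 1.00000e-02  9.70000e-01  2.44000e-01  4.95474e+02]
 [ 1.00000e-03  2.44000e-01 -9.70000e-01  1.33976e+02]
 [-1.00000e+00  1.00000e-02  1.00000e-03  2.33910e+02]
 [ 0.00000e+00  0.00000e+00  0.00000e+00  1.00000e+00]] [0.52362313 0.26898725 0.13350882]
side 258 140
scene 227 157
```

View pics/z3.png

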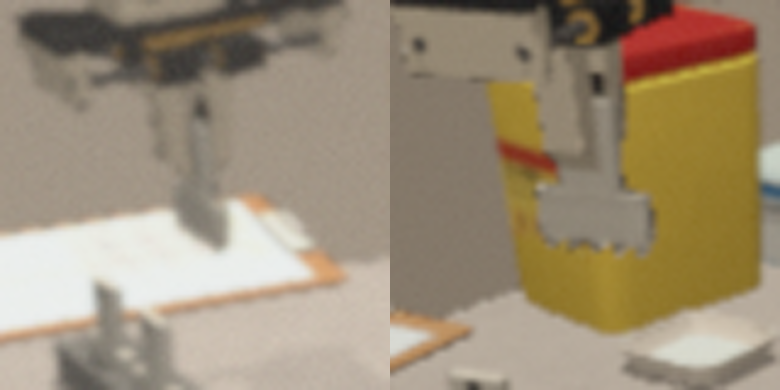

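Request:
move_arm([
  {"x":0,"y":0,"z":0,"roll":0.88},
  {"x":0,"y":0,"z":0,"roll":0.88},
  {"x":0,"y":0,"z":0,"roll":0.88},
  {"x":0,"y":0,"z":0,"roll":0.88},
  {"x":0,"y":0.193,"z":0.935,"roll":0},
  {"x":0,"y":0.193,"z":0.935,"roll":0},
  {"x":0,"y":0.193,"z":0.935,"roll":0},
  {"x":0,"y":0.193,"z":0.935,"roll":0},
  {"x":0,"y":0.193,"z":0.935,"roll":0},
  {"x":0,"y":0.193,"z":0.935,"roll":0},
  {"x":0,"y":0.193,"z":0.935,"roll":0},
  {"x":0,"y":0.193,"z":0.935,"roll":0},
  {"x":0,"y":0.193,"z":0.935,"roll":0},
  {"x":0,"y":0.193,"z":0.935,"roll":0},
  {"x":0,"y":0.193,"z":0.935,"roll":0},
  {"x":0,"y":0.193,"z":0.935,"roll":0},
  {"x":0,"y":0,"z":0,"roll":0},
])

```text
time: 6.65
tool_pos: [584.9, -321.7, 222.9]
tcp_rot: [-1.574, 1.567, 3.134]
contact_force: [-1.0, 0.5, -1.9]
grip_width: 9.8
```

Run:
```python
from h import *
im=snap('wrist','w4.png'); print(pose().round(3))
```

```text
[[-5.00000e-03  1.00000e+00 -4.00000e-03  5.84781e+02]
 [ 3.00000e-03 -4.00000e-03 -1.00000e+00 -3.18334e+02]
 [-1.00000e+00 -5.00000e-03 -3.00000e-03  2.22998e+02]
 [ 0.00000e+00  0.00000e+00  0.00000e+00  1.00000e+00]]
```

View pics/w4.png

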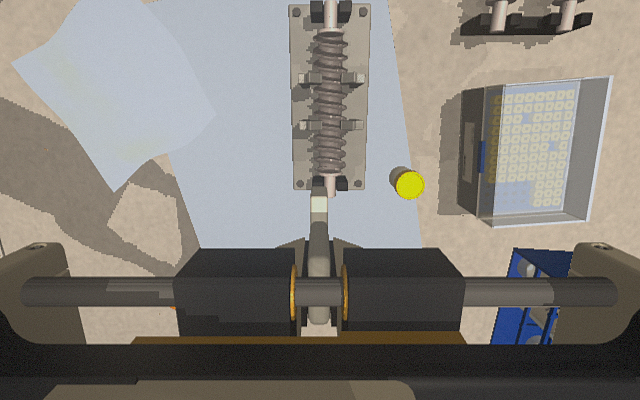

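Run:
```python
from h import *
im=cv2.imread('pics/w4.png');T=np.load('pics/w4.png.npy')
cv2.imwrite('pics/z4.png',cv2.resize(im[0:200,280:380],None,fx=4,fy=3,interpolation=cv2.INTER_CUBIC))
print(pose()[:3,3])
for p in [(290,3),(369,5),(293,190),(366,190)]: print(p,onz('wrist',p,8,T).round(1))
```

```text
[ 584.7810228  -318.33437684  222.99840987]
(290, 3) [ 557.9 -146.7    8. ]
(369, 5) [ 633.5 -148.9    8. ]
(293, 190) [ 555.8 -330.6    8. ]
(366, 190) [ 637.1 -330.9    8. ]
```

View pics/z4.png

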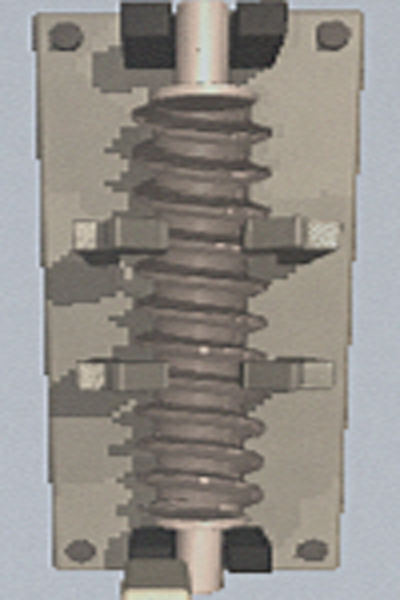

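Run:
```python
from h import *
T=np.load('pics/w4.png.npy')
for n,z in((130,34),(172,34),(212,34),(283,34),(322,34),(428,34),(463,34),(495,34)): print(n,onz('wrist',(346,n/3),z,T).round(1))
for u,v in((88,232),(322,232),(90,372),(320,372),(121,215),(280,215),(152,232),(248,232),(158,375),(245,375)): print(u,v,onz('wrist',(280+u/4,v/3),78,T).round(1))
```

```text
130 [ 610.2 -187.    34. ]
172 [ 610.4 -198.7   34. ]
212 [ 610.6 -210.2   34. ]
283 [ 611.  -231.1   34. ]
322 [ 611.2 -242.9   34. ]
428 [ 611.8 -276.4   34. ]
463 [ 612.1 -287.9   34. ]
495 [ 612.3 -298.6   34. ]
88 232 [ 571.8 -219.9   78. ]
322 232 [ 619.1 -220.2   78. ]
90 372 [ 571.5 -256.7   78. ]
320 372 [ 619.8 -256.9   78. ]
121 215 [ 578.5 -215.7   78. ]
280 215 [ 610.5 -215.9   78. ]
152 232 [ 584.7 -220.    78. ]
248 232 [ 604.1 -220.1   78. ]
158 375 [ 585.8 -257.5   78. ]
245 375 [ 604.1 -257.6   78. ]
```

Request:
move_arm([
  {"x":0,"y":0.13,"z":-0.99,"roll":0},
  {"x":0,"y":0.13,"z":-0.99,"roll":0},
  {"x":0.75,"y":0,"z":0,"roll":0},
  {"x":0.75,"y":0,"z":0,"roll":0},
  {"x":0,"y":0,"z":0,"roll":0},
  {"x":0,"y":0,"z":0,"roll":0},
  {"x":0,"y":0,"z":0,"roll":0},
])

```text
time: 7.28
tool_pos: [596.6, -235.8, 168.2]
tcp_rot: [2.242, 1.571, 0.672]
contact_force: [-0.5, -0.0, -0.2]
grip_width: 9.9
```

```bash
cat >> h.py <<'E'
def prj(n,X):
    c=bot.camera_model(n);f=200/np.tan(np.radians(c['fovy'])/2);q=np.array(c['R'])@np.array(X)+c['t'];return int(c['cx']+f*q[0]/q[2]),int(c['cy']+f*q[1]/q[2])
def closeup(fn,X,h=35):
    o=[]
    for n in('side','scene'):
        im=bot.capture(n)[:,:,::-1]; u,v=prj(n,X)
        o.append(cv2.resize(im[max(v-h,0):v+h,u-h:u+h],(400,400),interpolation=cv2.INTER_CUBIC))
    cv2.imwrite('pics/'+fn,np.hstack(o))
E
python3 - <<'E'
from h import *
im=snap('wrist','w5.png');print(pose().round(3),bot.get_obs()['contact_force'])
closeup('z5.png',(595,-239,90))
a=cv2.imread('pics/z5.png'); cv2.imwrite('pics/z5.png',np.vstack([cv2.resize(a,(600,300)),cv2.resize(cv2.imread('pics/w5.png')[160:],(600,225))]))
E
```

```text
[[ 2.00000e-03  1.00000e+00  0.00000e+00  5.96965e+02]
 [-1.00000e-03  0.00000e+00 -1.00000e+00 -2.36249e+02]
 [-1.00000e+00  2.00000e-03  1.00000e-03  1.69030e+02]
 [ 0.00000e+00  0.00000e+00  0.00000e+00  1.00000e+00]] [ 0.06988627 -0.48930114 -0.84398442]
```

View pics/z5.png

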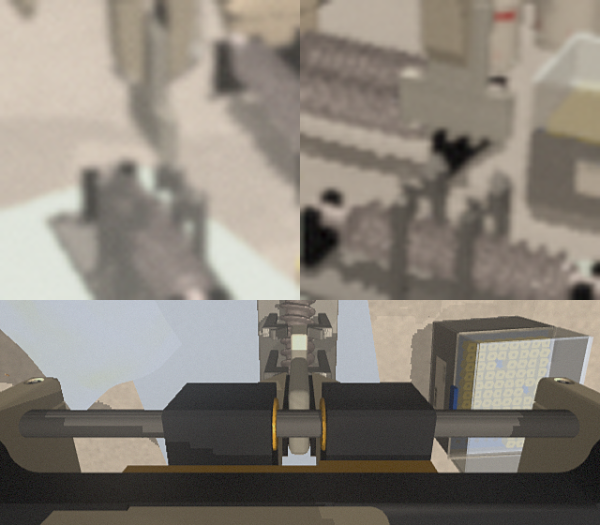

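Request:
move_arm([
  {"x":0.25,"y":-0.037,"z":0.065,"roll":0},
  {"x":0.25,"y":0,"z":0,"roll":0},
  {"x":0.25,"y":0,"z":0,"roll":0},
  {"x":0.2,"y":0,"z":0,"roll":0},
  {"x":0,"y":0,"z":0,"roll":0},
  {"x":0,"y":0,"z":0,"roll":0},
  {"x":0,"y":0,"z":0,"roll":0},
])

```text
time: 8.02
tool_pos: [595.1, -238.6, 129.8]
tcp_rot: [1.559, 1.571, -0.011]
contact_force: [0.8, 0.0, -1.6]
grip_width: 10.1
```

Run:
```python
from h import *
im=snap('wrist','w6.png');print(pose().round(3),bot.get_obs()['contact_force'],bot.get_obs()['moment'])
closeup('z6.png',(595,-239,90))
a=cv2.imread('pics/z6.png'); cv2.imwrite('pics/z6.png',np.vstack([cv2.resize(a,(600,300)),cv2.resize(cv2.imread('pics/w6.png')[140:340,220:420],(600,300))]))
```

```text
[[ 1.00000e-03  1.00000e+00  1.00000e-03  5.95229e+02]
 [-0.00000e+00  1.00000e-03 -1.00000e+00 -2.38645e+02]
 [-1.00000e+00  1.00000e-03  0.00000e+00  1.30075e+02]
 [ 0.00000e+00  0.00000e+00  0.00000e+00  1.00000e+00]] [ 0.98916628  0.56716344 -0.65618985] [-0.06129694  0.08940873 -0.02261958]
```

View pics/z6.png

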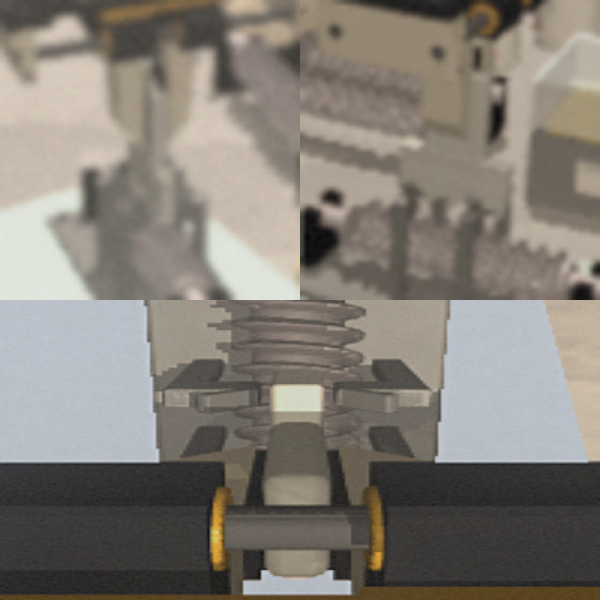

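Request:
move_arm([
  {"x":0.1,"y":0,"z":0,"roll":0},
  {"x":0.05,"y":0,"z":0,"roll":0},
  {"x":0,"y":0,"z":0,"roll":0},
  {"x":0,"y":0,"z":0,"roll":0},
  {"x":0,"y":0,"z":0,"roll":0},
])

```text
time: 8.58
tool_pos: [594.9, -238.5, 123.7]
tcp_rot: [2.866, 1.571, 1.296]
contact_force: [0.7, -0.4, -1.7]
grip_width: 9.8
```

Request:
move_arm([
  {"x":0.04,"y":0,"z":0,"roll":0},
  {"x":0,"y":0,"z":0,"roll":0},
  {"x":0,"y":0,"z":0,"roll":0},
  {"x":0,"y":0,"z":0,"roll":0},
])

```text
time: 8.92
tool_pos: [594.9, -238.5, 122.1]
tcp_rot: [2.065, 1.571, 0.495]
contact_force: [0.1, 0.6, -1.4]
grip_width: 9.5
```

Request:
move_arm([
  {"x":0.025,"y":0,"z":0,"roll":0},
  {"x":0,"y":0,"z":0,"roll":0},
  {"x":0,"y":0,"z":0,"roll":0},
  {"x":0,"y":0,"z":0,"roll":0},
])

```text
time: 9.25
tool_pos: [594.9, -238.5, 121.1]
tcp_rot: [2.971, 1.571, 1.401]
contact_force: [0.2, 0.2, -1.1]
grip_width: 9.6
```

Request:
move_arm([
  {"x":0.025,"y":0,"z":0,"roll":0},
  {"x":0,"y":0,"z":0,"roll":0},
  {"x":0,"y":0,"z":0,"roll":0},
])

```text
time: 9.5
tool_pos: [594.9, -238.5, 120.0]
tcp_rot: [-2.647, 1.571, 2.066]
contact_force: [-0.1, 0.3, -0.0]
grip_width: 10.2
```

Request:
move_arm([
  {"x":0.015,"y":0,"z":0,"roll":0},
  {"x":0,"y":0,"z":0,"roll":0},
  {"x":0,"y":0,"z":0,"roll":0},
])

```text
time: 9.75
tool_pos: [594.9, -238.5, 119.5]
tcp_rot: [1.833, 1.571, 0.263]
contact_force: [0.3, -0.8, -0.4]
grip_width: 9.7
```

Request:
move_arm([
  {"x":0.015,"y":0,"z":0,"roll":0},
  {"x":0,"y":0,"z":0,"roll":0},
  {"x":0,"y":0,"z":0,"roll":0},
])

```text
time: 10.0
tool_pos: [595.0, -238.5, 119.2]
tcp_rot: [1.446, 1.57, -0.124]
contact_force: [-0.2, -0.1, 2.0]
grip_width: 10.0
```

Request:
move_arm([
  {"x":0.01,"y":0,"z":0,"roll":0},
  {"x":0,"y":0,"z":0.02,"roll":0},
  {"x":0,"y":0,"z":0.02,"roll":0},
  {"x":0,"y":0,"z":0,"roll":0},
])

```text
time: 10.33
tool_pos: [595.1, -239.7, 118.8]
tcp_rot: [2.561, 1.57, 0.99]
contact_force: [-0.0, 3.3, 3.7]
grip_width: 9.9
```

Request:
move_arm([
  {"x":0,"y":0,"z":0.02,"roll":0},
  {"x":0,"y":0,"z":0.02,"roll":0},
  {"x":0,"y":0,"z":0,"roll":0},
])

```text
time: 10.58
tool_pos: [595.1, -240.4, 118.7]
tcp_rot: [3.063, 1.569, 1.493]
contact_force: [-0.8, 7.4, 5.7]
grip_width: 9.5
```

Request:
move_arm([
  {"x":0,"y":0,"z":0.02,"roll":0},
  {"x":0,"y":0,"z":0.02,"roll":0},
  {"x":0,"y":0,"z":0,"roll":0},
])

```text
time: 10.83
tool_pos: [595.3, -243.0, 118.9]
tcp_rot: [2.016, 1.57, 0.446]
contact_force: [0.2, 2.5, 5.1]
grip_width: 9.8
```

Request:
move_arm([
  {"x":0,"y":0,"z":0.02,"roll":0},
  {"x":0,"y":0,"z":0.02,"roll":0},
  {"x":0,"y":0,"z":0,"roll":0},
])

```text
time: 11.08
tool_pos: [595.2, -244.7, 118.8]
tcp_rot: [1.915, 1.57, 0.345]
contact_force: [0.4, 3.4, 4.8]
grip_width: 9.8
```

Request:
move_arm([
  {"x":0,"y":0,"z":0.02,"roll":0},
  {"x":0,"y":0,"z":0.02,"roll":0},
  {"x":0,"y":0,"z":0,"roll":0},
])

```text
time: 11.33
tool_pos: [595.2, -246.4, 118.9]
tcp_rot: [1.756, 1.57, 0.186]
contact_force: [0.1, 3.5, 4.7]
grip_width: 10.0
```

Request:
move_arm([
  {"x":0,"y":0,"z":0.02,"roll":0},
  {"x":0,"y":0,"z":0.02,"roll":0},
  {"x":0,"y":0,"z":0,"roll":0},
])

```text
time: 11.58
tool_pos: [595.2, -248.1, 118.8]
tcp_rot: [1.669, 1.57, 0.099]
contact_force: [0.1, 2.7, 3.7]
grip_width: 9.9
```

Request:
move_arm([
  {"x":0,"y":0,"z":0.02,"roll":0},
  {"x":0,"y":0,"z":0.02,"roll":0},
  {"x":0,"y":0,"z":0,"roll":0},
])

```text
time: 11.83
tool_pos: [595.1, -249.6, 118.8]
tcp_rot: [2.176, 1.57, 0.606]
contact_force: [0.9, 3.2, 5.3]
grip_width: 10.3
```

Request:
move_arm([
  {"x":0,"y":0,"z":0.02,"roll":0},
  {"x":0,"y":0,"z":0.02,"roll":0},
  {"x":0,"y":0,"z":0,"roll":0},
])

```text
time: 12.08
tool_pos: [595.1, -250.8, 118.7]
tcp_rot: [2.729, 1.57, 1.159]
contact_force: [0.0, 5.3, 5.9]
grip_width: 9.7
```

Run:
```python
from h import *
print(pose()[:3,3],bot.get_obs()['contact_force'],bot.get_obs()['moment'])
im=snap('wrist','w7.png')
closeup('z7.png',(595,-249,85),25)
a=cv2.imread('pics/z7.png'); cv2.imwrite('pics/z7.png',np.vstack([cv2.resize(a,(600,300)),cv2.resize(cv2.imread('pics/w7.png')[140:340,220:420],(600,300))]))
```

```text
[ 595.13152002 -250.83433481  118.67726154] [0.04571932 5.28027178 5.89748378] [1.01009918 0.01544782 0.04015911]
```

View pics/z7.png

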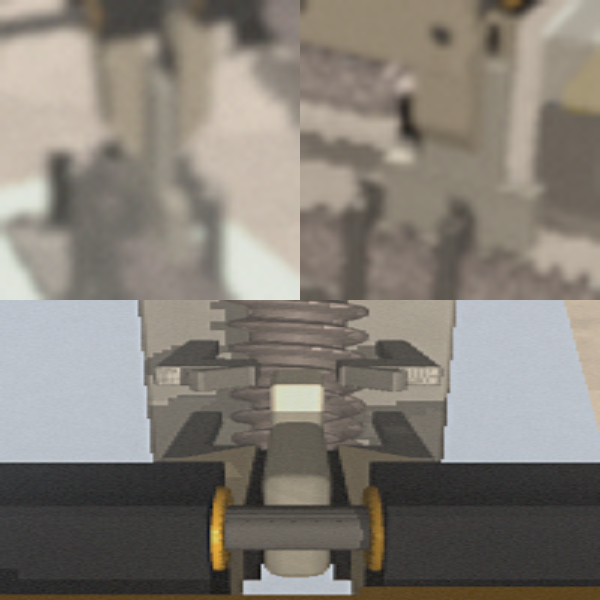

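Run:
```python
from h import *
b=cv2.imread('pics/c3.png')
cv2.imwrite('pics/z8.png',cv2.resize(b[140:175,205:255],None,fx=15,fy=15,interpolation=cv2.INTER_CUBIC))
```

View pics/z8.png

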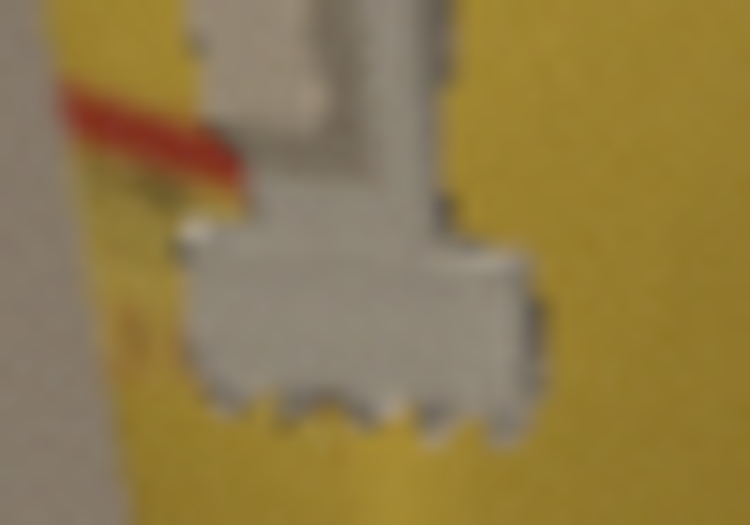

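Request:
move_arm([
  {"x":-0.5,"y":0,"z":0,"roll":0},
  {"x":-1,"y":0,"z":0,"roll":0},
  {"x":-1,"y":-0.2575,"z":-0.9615,"roll":0},
  {"x":0,"y":-0.2575,"z":-0.9615,"roll":0},
  {"x":0,"y":-0.2575,"z":-0.9615,"roll":0},
  {"x":0,"y":-0.2575,"z":-0.9615,"roll":0},
  {"x":0,"y":-0.2575,"z":-0.9615,"roll":0},
  {"x":0,"y":-0.2575,"z":-0.9615,"roll":0},
  {"x":0,"y":-0.2575,"z":-0.9615,"roll":0},
  {"x":0,"y":-0.2575,"z":-0.9615,"roll":0},
  {"x":0,"y":-0.2575,"z":-0.9615,"roll":0},
  {"x":0,"y":-0.2575,"z":-0.9615,"roll":0},
  {"x":0,"y":0,"z":0,"roll":-0.88},
  {"x":0,"y":0,"z":0,"roll":-0.88},
  {"x":0.5,"y":0,"z":0,"roll":-0.88},
  {"x":0.5,"y":0,"z":0,"roll":-0.88},
  {"x":0,"y":0,"z":0,"roll":0},
  {"x":0,"y":0,"z":0,"roll":0},
  {"x":0,"y":0,"z":0,"roll":0},
])

```text
time: 13.82
tool_pos: [494.9, 122.8, 168.6]
tcp_rot: [0.904, 1.57, -0.423]
contact_force: [0.7, 0.0, 0.3]
grip_width: 10.0
```

Run:
```python
from h import *
im=snap('wrist','w9.png');T=pose();print(T.round(3))
d=np.array([492.3,133.8,78.5])-T[:3,3]; print('tool delta',T[:3,:3].T@d, 'roll deg',np.degrees(np.arctan2(T[1,1],T[0,1]))-14.1)
cv2.imwrite('pics/z9.png',cv2.resize(cv2.imread('pics/w9.png')[50:350,170:470],(600,600)))
```

```text
[[ 2.00000e-03  9.70000e-01  2.42000e-01  4.95165e+02]
 [-0.00000e+00  2.42000e-01 -9.70000e-01  1.22898e+02]
 [-1.00000e+00  2.00000e-03  0.00000e+00  1.68963e+02]
 [ 0.00000e+00  0.00000e+00  0.00000e+00  1.00000e+00]]
tool delta [ 90.45747853  -0.28902398 -11.31614744] roll deg -0.08174033180576146
```

View pics/z9.png

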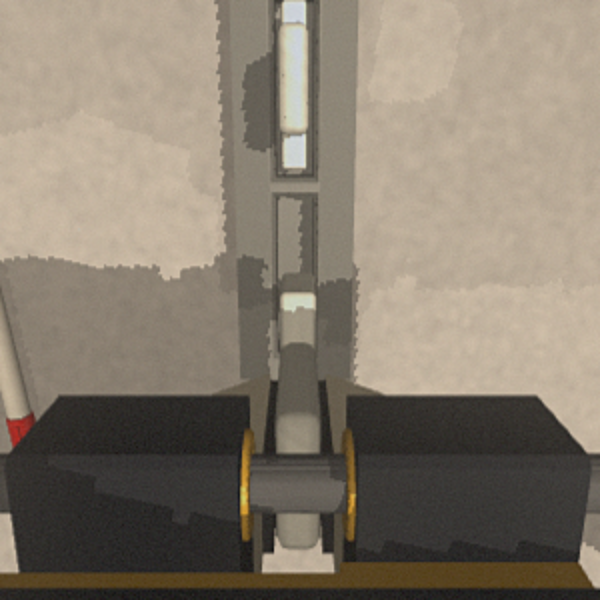

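Request:
move_arm([
  {"x":0.3,"y":-0.02,"z":-0.283,"roll":0},
  {"x":0.8,"y":0,"z":0,"roll":0},
  {"x":0,"y":0,"z":0,"roll":0},
  {"x":0,"y":0,"z":0,"roll":0},
  {"x":0.5,"y":0,"z":0,"roll":0},
  {"x":0,"y":0,"z":0,"roll":0},
  {"x":0,"y":0,"z":0,"roll":0},
])

```text
time: 14.45
tool_pos: [491.2, 133.8, 105.1]
tcp_rot: [1.472, 1.57, 0.147]
contact_force: [-0.0, 0.3, -0.8]
grip_width: 9.9
```

Request:
move_arm([
  {"x":0.3,"y":0,"z":0,"roll":0},
  {"x":0.1,"y":0,"z":0,"roll":0},
  {"x":0,"y":0,"z":0,"roll":0},
  {"x":0,"y":0,"z":0,"roll":0},
])

```text
time: 14.78
tool_pos: [491.2, 133.9, 88.9]
tcp_rot: [1.542, 1.57, 0.217]
contact_force: [-0.1, -1.1, -1.2]
grip_width: 10.1
```

Request:
move_arm([
  {"x":0.2,"y":0,"z":0,"roll":0},
  {"x":0.04,"y":0,"z":0,"roll":0},
  {"x":0,"y":0,"z":0,"roll":0},
  {"x":0,"y":0,"z":0,"roll":0},
])

```text
time: 15.12
tool_pos: [490.8, 133.9, 78.4]
tcp_rot: [-1.939, 1.57, 3.02]
contact_force: [-0.7, 0.1, -0.7]
grip_width: 9.7
```

Request:
move_arm([
  {"x":0,"y":0,"z":0,"roll":0},
  {"x":0,"y":0,"z":0,"roll":0},
  {"x":0,"y":0,"z":0,"roll":0},
  {"x":0,"y":0,"z":0,"roll":0},
  {"x":0,"y":0,"z":0,"roll":0},
], grip=0.5)

```text
time: 15.53
tool_pos: [491.0, 134.0, 78.6]
tcp_rot: [1.658, 1.57, 0.334]
contact_force: [-0.4, -0.1, -0.5]
grip_width: 38.4
```

Run:
```python
from h import *
im=snap('wrist','w10.png');T=pose();print(T.round(3),bot.get_obs()['contact_force'])
print(np.degrees(np.arctan2(T[1,1],T[0,1])))
closeup('z10.png',(491,134,70),30)
cv2.imwrite('pics/z10.png',np.vstack([cv2.resize(cv2.imread('pics/z10.png'),(560,280)),cv2.resize(cv2.imread('pics/w10.png')[0:350],(560,306))]))
```

```text
[[ 0.00000e+00  9.70000e-01  2.44000e-01  4.90952e+02]
 [ 0.00000e+00  2.44000e-01 -9.70000e-01  1.33933e+02]
 [-1.00000e+00  0.00000e+00 -0.00000e+00  7.85550e+01]
 [ 0.00000e+00  0.00000e+00  0.00000e+00  1.00000e+00]] [-0.0646771   0.2311425   0.05561413]
14.113086897289234
```

View pics/z10.png

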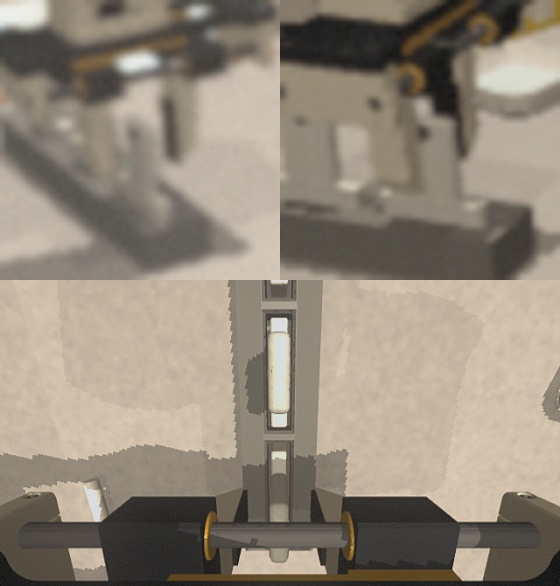

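Request:
move_arm([
  {"x":0,"y":0.01,"z":-0.64,"roll":0},
  {"x":0,"y":0,"z":-0.64,"roll":0},
  {"x":0,"y":0,"z":-0.65,"roll":0},
  {"x":0,"y":0,"z":0,"roll":0},
  {"x":0,"y":0,"z":0,"roll":0},
  {"x":0,"y":0,"z":0,"roll":0},
])

```text
time: 16.18
tool_pos: [472.5, 208.6, 78.4]
tcp_rot: [-0.183, 1.571, -1.507]
contact_force: [0.0, -0.1, -0.2]
grip_width: 45.8
```

Request:
move_arm([
  {"x":0,"y":0,"z":0,"roll":0},
  {"x":0,"y":0,"z":0,"roll":0},
  {"x":0,"y":0,"z":0,"roll":0},
  {"x":0,"y":0,"z":0,"roll":0},
  {"x":0,"y":0,"z":0,"roll":0},
  {"x":0,"y":0,"z":0,"roll":0},
  {"x":0,"y":0,"z":0,"roll":0},
  {"x":0,"y":0,"z":0,"roll":0},
], grip=0)

```text
time: 16.85
tool_pos: [472.5, 208.8, 78.5]
tcp_rot: [0.371, 1.571, -0.953]
contact_force: [1.8, -1.3, -0.4]
grip_width: 9.9
```

Request:
move_arm([
  {"x":-0.5,"y":0,"z":0,"roll":0},
  {"x":-1,"y":0,"z":0,"roll":0},
  {"x":-1,"y":0,"z":0,"roll":0},
  {"x":-1,"y":0,"z":0,"roll":0},
  {"x":-0.25,"y":0,"z":0,"roll":0},
])

```text
time: 17.27
tool_pos: [474.7, 209.7, 234.7]
tcp_rot: [1.61, 1.56, 0.286]
contact_force: [1.6, 1.4, -0.6]
grip_width: 9.6
```

Run:
```python
from h import *
T=pose();print(T.round(3))
closeup('z11.png',T[:3,3]-[0,0,60],25)
closeup('z11b.png',[491,134,70],25)
cv2.imwrite('pics/z11.png',np.vstack([cv2.resize(cv2.imread('pics/'+f),(600,300)) for f in('z11.png','z11b.png')]))
```

```text
[[ 1.00000e-02  9.70000e-01  2.44000e-01  4.74663e+02]
 [ 3.00000e-03  2.44000e-01 -9.70000e-01  2.09672e+02]
 [-1.00000e+00  1.00000e-02 -0.00000e+00  2.34739e+02]
 [ 0.00000e+00  0.00000e+00  0.00000e+00  1.00000e+00]]
```

View pics/z11.png

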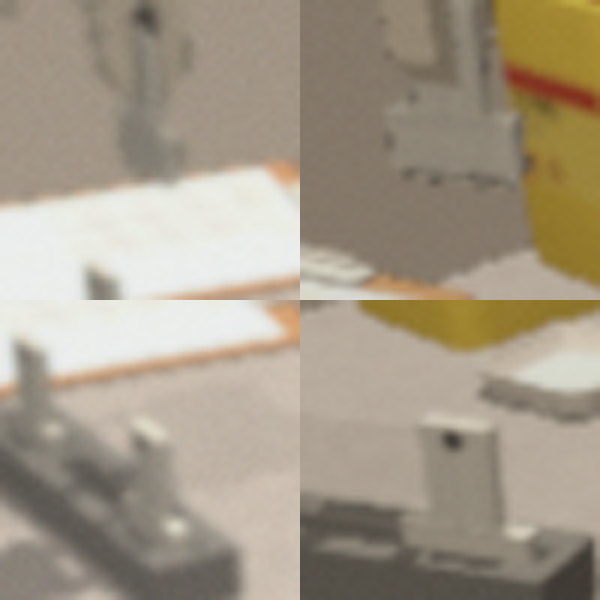

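Request:
move_arm([
  {"x":0,"y":0,"z":0,"roll":0.88},
  {"x":0,"y":0,"z":0,"roll":0.88},
  {"x":0,"y":0,"z":0,"roll":0.88},
  {"x":0,"y":0,"z":0,"roll":0.88},
  {"x":0,"y":0.2554,"z":0.932,"roll":0},
  {"x":0,"y":0.2554,"z":0.932,"roll":0},
  {"x":0,"y":0.2554,"z":0.932,"roll":0},
  {"x":0,"y":0.2554,"z":0.932,"roll":0},
  {"x":0,"y":0.2554,"z":0.932,"roll":0},
  {"x":0,"y":0.2554,"z":0.932,"roll":0},
  {"x":0,"y":0.2554,"z":0.932,"roll":0},
  {"x":0,"y":0.2554,"z":0.932,"roll":0},
  {"x":0,"y":0.2554,"z":0.932,"roll":0},
  {"x":0,"y":0.2554,"z":0.932,"roll":0},
  {"x":0,"y":0.2554,"z":0.932,"roll":0},
  {"x":0,"y":0.2554,"z":0.932,"roll":0},
  {"x":0.8,"y":0,"z":0,"roll":0},
  {"x":0.8,"y":0,"z":0,"roll":0},
  {"x":0,"y":0,"z":0,"roll":0},
  {"x":0,"y":0,"z":0,"roll":0},
])

```text
time: 19.13
tool_pos: [593.4, -237.4, 160.5]
tcp_rot: [-2.09, 1.562, 2.623]
contact_force: [0.9, -0.5, -0.7]
grip_width: 10.5
```

Run:
```python
from h import *
im=snap('wrist','w12.png');T=pose();print(T.round(3))
print(T[:3,:3].T@(np.array([595.2,-238.6,125])-T[:3,3]))
cv2.imwrite('pics/z12.png',cv2.resize(cv2.imread('pics/w12.png')[100:350,195:445],(500,500)))
```

```text
[[-3.00000e-03  1.00000e+00  1.00000e-03  5.94838e+02]
 [ 2.00000e-03  1.00000e-03 -1.00000e+00 -2.37865e+02]
 [-1.00000e+00 -3.00000e-03 -2.00000e-03  1.63228e+02]
 [ 0.00000e+00  0.00000e+00  0.00000e+00  1.00000e+00]]
[38.22527027  0.4690143   0.80141597]
```

View pics/z12.png

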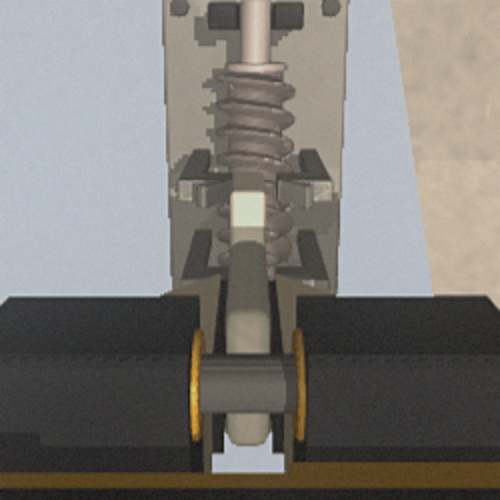

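Request:
move_arm([
  {"x":0.25,"y":0.01,"z":0.01,"roll":0},
  {"x":0.25,"y":0,"z":0,"roll":0},
  {"x":0.25,"y":0,"z":0,"roll":0},
  {"x":0.25,"y":0,"z":0,"roll":0},
  {"x":0,"y":0,"z":0,"roll":0},
  {"x":0,"y":0,"z":0,"roll":0},
  {"x":0,"y":0,"z":0,"roll":0},
])

```text
time: 19.77
tool_pos: [595.9, -238.8, 124.7]
tcp_rot: [1.239, 1.57, -0.331]
contact_force: [0.5, -0.3, -0.3]
grip_width: 9.8
```

Request:
move_arm([
  {"x":0.05,"y":0,"z":0,"roll":0},
  {"x":0.025,"y":0,"z":0,"roll":0},
  {"x":0,"y":0,"z":0,"roll":0},
  {"x":0,"y":0,"z":0,"roll":0},
])

```text
time: 20.1
tool_pos: [595.7, -238.8, 121.6]
tcp_rot: [1.442, 1.571, -0.129]
contact_force: [-0.0, -0.2, -1.9]
grip_width: 9.6
```

Request:
move_arm([
  {"x":0.025,"y":0,"z":0,"roll":0},
  {"x":0,"y":0,"z":0,"roll":0},
  {"x":0,"y":0,"z":0,"roll":0},
])

```text
time: 20.35
tool_pos: [595.6, -238.8, 120.4]
tcp_rot: [-2.53, 1.571, 2.183]
contact_force: [0.1, -0.6, -1.6]
grip_width: 10.1
```

Request:
move_arm([
  {"x":0.025,"y":0,"z":0,"roll":0},
  {"x":0,"y":0,"z":0,"roll":0},
  {"x":0,"y":0,"z":0,"roll":0},
])

```text
time: 20.6
tool_pos: [595.6, -238.8, 119.3]
tcp_rot: [-2.583, 1.571, 2.13]
contact_force: [0.5, 0.1, -1.4]
grip_width: 10.0
```

Request:
move_arm([
  {"x":0.025,"y":0,"z":0,"roll":0},
  {"x":0,"y":0,"z":0,"roll":0},
  {"x":0,"y":0,"z":0,"roll":0},
])

```text
time: 20.85
tool_pos: [595.6, -238.8, 118.3]
tcp_rot: [-2.541, 1.571, 2.172]
contact_force: [0.2, -0.5, -1.6]
grip_width: 9.7
```

Request:
move_arm([
  {"x":0.02,"y":0,"z":0,"roll":0},
  {"x":0,"y":0,"z":0,"roll":0},
  {"x":0,"y":0,"z":0,"roll":0},
])

```text
time: 21.1
tool_pos: [595.6, -238.8, 117.5]
tcp_rot: [-2.592, 1.571, 2.121]
contact_force: [0.7, -0.1, -0.0]
grip_width: 9.7
```

Request:
move_arm([
  {"x":0.015,"y":0,"z":0,"roll":0},
  {"x":0,"y":0,"z":0,"roll":0},
  {"x":0,"y":0,"z":0,"roll":0},
])

```text
time: 21.35
tool_pos: [595.6, -238.8, 117.0]
tcp_rot: [-2.676, 1.571, 2.037]
contact_force: [0.8, 0.4, -0.6]
grip_width: 10.0
```

Request:
move_arm([
  {"x":0.015,"y":0,"z":0,"roll":0},
  {"x":0,"y":0,"z":0,"roll":0},
  {"x":0,"y":0,"z":0,"roll":0},
])

```text
time: 21.6
tool_pos: [595.6, -238.8, 116.4]
tcp_rot: [-2.606, 1.571, 2.107]
contact_force: [-0.5, -0.7, -1.2]
grip_width: 9.8
```

Request:
move_arm([
  {"x":0.015,"y":0,"z":0,"roll":0},
  {"x":0,"y":0,"z":0,"roll":0},
  {"x":0,"y":0,"z":0,"roll":0},
])

```text
time: 21.85
tool_pos: [595.6, -238.8, 115.8]
tcp_rot: [-2.533, 1.571, 2.18]
contact_force: [-0.5, 0.5, -0.5]
grip_width: 10.1
```

Request:
move_arm([
  {"x":0.01,"y":0,"z":0,"roll":0},
  {"x":0,"y":0,"z":0,"roll":0},
  {"x":0,"y":0,"z":0,"roll":0},
])

```text
time: 22.1
tool_pos: [595.7, -238.8, 115.4]
tcp_rot: [-2.928, 1.571, 1.785]
contact_force: [-0.5, -0.4, -1.1]
grip_width: 10.0
```

Request:
move_arm([
  {"x":0.015,"y":0,"z":0,"roll":0},
  {"x":0,"y":0,"z":0,"roll":0},
  {"x":0,"y":0,"z":0,"roll":0},
])

```text
time: 22.35
tool_pos: [595.7, -238.8, 115.1]
tcp_rot: [1.295, 1.571, -0.275]
contact_force: [-0.8, 1.0, 1.5]
grip_width: 9.8
```

Request:
move_arm([
  {"x":0.01,"y":0,"z":0,"roll":0},
  {"x":0,"y":0,"z":0,"roll":0},
  {"x":0,"y":0,"z":0,"roll":0},
])

```text
time: 22.6
tool_pos: [595.7, -238.8, 114.9]
tcp_rot: [1.301, 1.57, -0.269]
contact_force: [-1.2, 0.8, 5.9]
grip_width: 9.6
```

Request:
move_arm([
  {"x":0.01,"y":0,"z":0,"roll":0},
  {"x":0,"y":0,"z":0,"roll":0},
  {"x":0,"y":0,"z":0,"roll":0},
])

```text
time: 22.85
tool_pos: [595.8, -238.8, 114.8]
tcp_rot: [1.134, 1.57, -0.436]
contact_force: [-2.0, 1.3, 6.7]
grip_width: 9.6
```

Request:
move_arm([
  {"x":0.005,"y":0,"z":0,"roll":0},
  {"x":0,"y":0,"z":0,"roll":0},
  {"x":0,"y":0,"z":0,"roll":0},
  {"x":0,"y":0,"z":0,"roll":0},
])

```text
time: 23.18
tool_pos: [595.8, -238.8, 114.7]
tcp_rot: [1.139, 1.57, -0.431]
contact_force: [-2.4, 0.7, 7.4]
grip_width: 9.5
```

Request:
move_arm([
  {"x":-0.02,"y":0,"z":0,"roll":0},
  {"x":0,"y":0,"z":0,"roll":0},
])

```text
time: 23.35
tool_pos: [595.7, -238.8, 114.9]
tcp_rot: [1.305, 1.57, -0.265]
contact_force: [-1.2, 0.6, 5.0]
grip_width: 9.6
```

Request:
move_arm([
  {"x":0,"y":0,"z":0,"roll":0},
  {"x":0,"y":0,"z":0,"roll":0},
  {"x":0,"y":0,"z":0,"roll":0},
  {"x":0,"y":0,"z":0,"roll":0},
  {"x":0,"y":0,"z":0,"roll":0},
  {"x":0,"y":0,"z":0,"roll":0},
  {"x":-0.25,"y":0,"z":0,"roll":0},
  {"x":-0.75,"y":0,"z":0,"roll":0},
  {"x":-1,"y":0,"z":0,"roll":0},
  {"x":-1,"y":0,"z":0,"roll":0},
  {"x":0,"y":0,"z":1,"roll":0},
  {"x":0,"y":0,"z":1,"roll":0},
  {"x":0,"y":0,"z":0,"roll":0},
  {"x":0,"y":0,"z":0,"roll":0},
], grip=0.5)

```text
time: 24.52
tool_pos: [595.1, -320.8, 234.8]
tcp_rot: [1.183, 1.571, -0.39]
contact_force: [0.9, -1.1, 0.6]
grip_width: 45.6
```

Run:
```python
from h import *
im=snap('wrist','w13.png');T=pose();print(T.round(3),bot.get_obs()['contact_force'])
closeup('z13.png',(595,-239,80),30); closeup('z13b.png',(470,200,50),35)
cv2.imwrite('pics/z13.png',np.vstack([cv2.resize(cv2.imread('pics/'+f),(600,300)) for f in('z13.png','z13b.png')]))
```

```text
[[-0.00000e+00  1.00000e+00 -1.00000e-03  5.95328e+02]
 [ 1.00000e-03 -1.00000e-03 -1.00000e+00 -3.19222e+02]
 [-1.00000e+00 -0.00000e+00 -1.00000e-03  2.34624e+02]
 [ 0.00000e+00  0.00000e+00  0.00000e+00  1.00000e+00]] [ 0.60607672  1.11176049 -0.13625904]
```

View pics/z13.png

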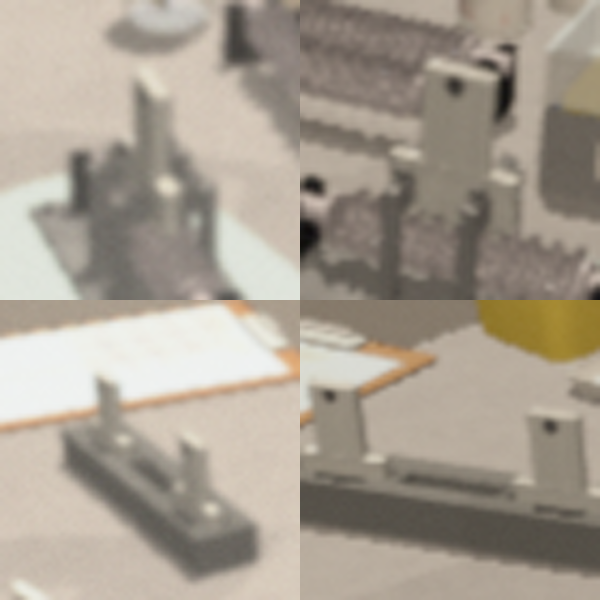

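View pics/w13.png

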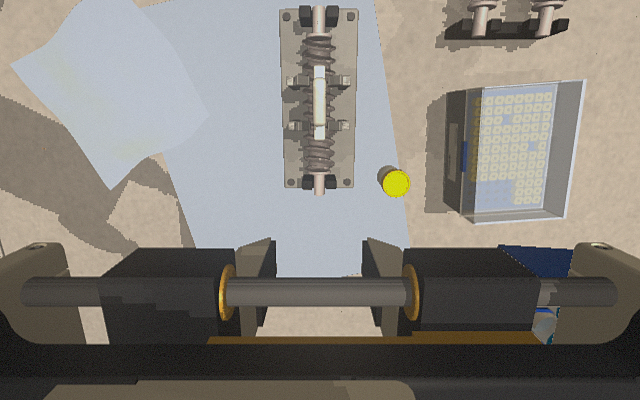

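```bash
python3 -c "
from plant import bot
print(bot.close_job())"
```

```text
the job is handed in; nothing more can be done
None
```

The fitting leaf is standing home in the gauge bed, released and upright. I handed the job in at about 25 s. It gave no verdict, so what follows is from my own checks.

- **First leaf (13 mm pitch by its teeth in the picture, leaf_c):** it met the thread at crest height. It found no drop-in over about 12 mm of sliding, so I put it back in its rack slot. Partway along it caught and slipped once, with about 7 N sideways.
- **Second leaf (about 11 mm pitch, leaf_b):** the crests in the wrist picture also measured about 11.2 mm apart. It sank with almost no force to about 5 mm below crest height, which puts the tab point near 102–103 mm against 103 mm for fully home. I pressed it at about 7 N, eased off and released it.
- **Third leaf:** it was not tried, because the second had already gone fully home. It was never touched and is still in its slot.

The last pictures show leaf_b upright between the posts and the other two upright in the rack. I saw no sign that anything around was disturbed; the pot was in view, but I did not check the beaker again at the end. The gripper was open and well clear of the leaf.

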